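Hold the eyelet box's shutter half open with a setter

TASK

I need both hands to pick small eyelets from the rear cell of the eyelet box, so hold its self-closing shutter for me: take the tall slim setter from the punch stand, put its nose down through the eyelet in the shutter's tongue, and draw the shutter half open, so that the rear cell is uncovered and the front cell stays covered. Never draw it past three quarters, move it with the setter alone and not with the fingers, and leave the other tools and bench things where they are. Finish while still holding: keep the setter gripped and the shutter half open, and do not let go.

Things in the scene. Friction and masses are not known exactly. Their poses are not given: they have to be found in the camera images.
- eyelet_box: low dark grey steel box, 84 x 58 mm, 40 mm high, a steel spring barrel along each long side, on a 100 x 100 x 5 mm base plate; fixed. Origin: on the worktop under its middle. The shutter's tongue is at its -x end and the shutter is drawn to the box's own -x; z is up. Two 34 mm long cells of eyelets: rear one at +x, front one at -x.
- divider (a point): middle of the top of the 8 mm wide divider between the two cells, under the shutter, 31 mm above the worktop, at x = 0, y = 0 of the box; thin white marks on the two rails stand level with it. The shutter's rear edge stands 40 mm behind it (+x) when shut, and over the divider (2 mm from its middle) when half open.
- shutter_eye (a point): centre of the eyelet at the top face of the shutter's flat 26 x 26 x 6 mm tongue, 39 mm above the worktop; axes as the box's. A 10 mm wide vertical hole right through, free below. At x = -64 mm, y = 0 of the box when shut; moves with the shutter. 13 mm behind it is the crosshead, a bar 88 mm wide, flush with the tongue's top.
- shutter (a joint): how far the shutter is drawn, in m: 0 shut, 0.076 fully open, 0.038 half open. Springs pull it shut: about 1.5 N at shut, 5 N at half, 8.3 N fully open, plus about 0.3 N of friction; when let go it shuts.
- setter_stand: light wooden punch stand, 42 x 156 mm, top 42 mm above the worktop; fixed. Three 12.5 mm vertical holes along its y axis at y = -55, 0, +55 mm go through the 10 mm thick top; a tool stands in each, nose hanging in the hole, in any order. Origin: on the worktop under its middle.
- slim_setter: the tool to use, loose, about 90 g, plain steel: the tallest and slimmest of the three in the stand. Round 14 mm stem, top 90 mm above the stand; 20 mm wide, 6 mm thick collar at its foot; below it a nose 7 mm thick, 22 mm long, its last 3.5 mm tapered. Origin: on the axis at the collar's underside, which rests on the stand; z up along the stem.
- setter_grip (a point): point on the slim setter's axis, 34 mm above the collar's underside: a good height to grip the stem
- setter_tip (a point): end of the slim setter's nose, on its axis, 22 mm below the collar's underside
- dome_setter: a thicker, shorter steel tool in the stand (up to 22 mm thick, 55 mm tall above the stand), loose; leave it. Its nose is too thick for the eyelet. Origin at its shoulder on the stand's top.
- drive_punch: another thick steel tool in the stand, 24 mm thick in its upper part, 67 mm tall above the stand, loose; leave it. Its nose is too thick for the eyelet. Origin at its shoulder on the stand's top.
- eyelet_jar: glass jar of eyelets with a black cap, 45 mm wide, 56 mm tall, loose bystander to the rear of the box. Origin: centre of its underside.
- snips: black thread snips lying flat near the front edge, 156 x 36 x 7 mm, loose bystander. Origin: centre of its underside.
- hole_punch: red-handled leather punch lying flat near the front left, 66 x 169 x 13 mm, loose bystander. Origin: centre of its underside.
- eyelet_press: tall blue hand press with a black lever at the left of the worktop, 237 x 82 mm, 316 mm high, fixed; not used, keep the arm clear of it. Right of it stand a red vice (62 mm high) and, behind the work, a slatted wooden display rack about 90 mm high with packets on it up to 120 mm. Origin: centre of its underside.

How it is judged:
On the way, in this order (a step that is already met when the one before it is completed fails the run):
1. the slim setter is lifted clear of the stand in the fingers (height (world z) of setter_tip above 0.05 m and contact force between the fingers and slim_setter above 1 N), for 0.2 s.
2. its nose is right through the shutter's eyelet, with the shutter still (nearly) shut (z of setter_tip in the frame of shutter_eye below -0.009 m and horizontal distance between setter_tip and shutter_eye below 0.006 m and value of joint shutter below 0.012 m), for 0.1 s.
At the end, for the whole second after the job is handed in: The shutter stands still within 6 mm of half open (32 to 44 mm drawn), held against its spring by the slim setter, whose nose is right through the eyelet (tip at least 9 mm below the tongue's top) and whose stem the fingers still grip; the fingers do not press on the box or shutter (value of joint shutter between 0.032 and 0.044 m and velocity of joint shutter between -0.01 and 0.01 m/s and z of setter_tip in the frame of shutter_eye below -0.009 m and horizontal distance between setter_tip and shutter_eye below 0.008 m and contact force between the fingers and slim_setter above 1 N and contact force between slim_setter and eyelet_box above 1.5 N and contact force between the fingers and eyelet_box below 1 N); the arm keeps its last pose, push and grip.
It fails at once if the shutter is drawn past three quarters (value of joint shutter above 0.057 m).
It fails at once if the fingers or hand push the shutter or box (contact force between the fingers and eyelet_box above 5 N or (contact force between the fingers and eyelet_box above 1 N and value of joint shutter above 0.015 m)).
It fails at once if another tool or bystander is moved by more than 3 cm (distance of any of dome_setter, drive_punch, eyelet_jar, snips, hole_punch from where it was at the start of the episode above 0.03 m).
It also fails if it takes over 56 s, if anything falls off the work surface, if the arm or the gripper's body presses on something with over 40 N, if the wrist force passes 120 N, or if a joint passes its speed limit or range.

ROBOT

A 7-joint arm with a two-finger parallel gripper is mounted at the origin on a cart in front of the work surface, level with it; the furniture and walls round the work are solid. World frame = base frame: x ahead of the robot, y to its left, z up, the work surface at z = 0. Lengths are in m, angles in rad, forces in N, time in s.
With the tool pointing down it reaches from about 0.4 to 0.85 m from the base axis. Payload 4.4 kg.
Tool frame: the origin (TCP) lies at the very end of the fingers, on their centre line; the grasp point (between the pads) lies 19 mm behind it; z points along the fingers, y is the line along which they close (so a half turn about z gives the same grasp; the last joint's range is limited). The gripper opens to 94 mm and grips with 3 to 60 N. Pads are 16 mm wide; open, the fingers measure 119 mm over their backs; the gripper's body (75 mm by 177 mm) begins 78 mm behind the grasp point.
Start: joints at [1.174, 0.628, 0.038, 1.517, -0.027, 0.996, -0.02], TCP at [0.211, -0.615, 0.205] pointing down, gripper open.
Joint ranges: [-3.06, 3.06], [-0.37, 2.12], [-1.25, 1.32], [0.18, 2.47], [-1.1, 4.24], [0.23, 1.98], [-2.94, 2.94]. Speed limits (rad/s): [2.57, 2.57, 3.14, 3.14, 3.14, 3.14, 3.14].

INTERFACE

Orientations are given as a unit quaternion [w, x, y, z].
In Python, from bench import env gives the robot as it stands.
- The arm moves only by the tool carry_out, never from a script. Its argument "steps" is a list of rows, each a list of 5 numbers: the opening in per cent of the stroke, from 0 (shut) to 100 (fully open), then the shift along the tool's x, y, z in mm, then the turn about the tool's z in degrees. In form: [[fingers, dx, dy, dz, yaw], ...]. A call has 1 to 5 rows; each row is the pose to reach, as a shift and turn from the pose commanded when the call began, along the tool's axes at that moment; what a row does not reach only later rows make up. A row lasts 1/10 s, in which the tool goes at most 50 mm and 8.59 degrees, less where a joint would pass 70% of its speed; a pose out of reach is approached as far as the arm can. A call with a gripper value outside its range is refused whole. The fingers move at their own pace and stop on an object; "squeeze" is the grip in N (left out, the last holds). Time passes only in rows, so rows that repeat a pose let the fingers close. It gives the time, the measured TCP pose, the force, the opening and the grip force at its end, in the units of the state.
- env.state(): the state, without advancing time (a new reading comes with each control period).
- env.snapshot(name): name is "scene" or "top" or "wrist"; returns a dict with "frame" (480x640x3 uint8, red, green, blue), "fx", "fy", "cx", "cy" (pixels), "world_from_camera" (4x4, takes a point from camera to world coordinates); the wrist camera has in their place "mount" (4x4, takes a point from camera to tool coordinates, whose origin is the TCP and whose axes are the flange's). Camera axes: x right, y up, looking along -z (the intrinsics and any distortion apply to the point x, -y, -z); pixel columns grow to the right and rows downward; lengths in m; the calibration is good to about 2 mm. A picture is of the moment at which its call begins: read the wrist's pose just before it. There is no depth.
- env.hand_in(): hands the job in; it is judged then, once.
Trained networks look in the newest picture that a camera, given by its name, has taken for a name from the list of things; names that differ only in an ending like _2 or _b are one class to them, and where a whole thing is asked for, a point or a joint stands for the part that bears it (a point fixed in the world has none). Each returns a list of dicts, best first, with "score" (0 to 1); they miss things now and then, are a little off and sometimes report something else, mostly with a low value. They report only what shows in the picture. A call takes as long as a camera call.
- env.search_frame(camera, name): "uv" ([column, row] in pixels, amid what is visible of it).
- env.landmark_of(camera, name): "uv" ([column, row] in pixels: a listed point, or the origin of a listed thing).
The state is a dict: "t": time; "qpos": joint angles; "joint_vel": joint speeds; "effort": joint torques, N m; "tool_pos": TCP position; "tcp_rot": TCP orientation; "force": force on the tool from outside, world axes, zero at the start; "torque": the same for the moment, N m; "grip_width": finger opening in m; "grip_force": force on a finger pad.
Only numpy, scipy, OpenCV 4.12 (cv2) and the standard library are available. Lean on these libraries where they do the work, as an engineer would, in place of code of your own. Each camera call takes 0.05 s, during which the arm holds its last target. There are 200 camera calls.

## Working session

There is one attempt and no reset: what is moved stays moved. The work goes in short steps, Python scripts to look and compute and a tool call to move; the robot and the scene stay as the last step left them, time stands still between calls to the robot, and variables do not carry over. Pictures are saved under pics/ and viewed, at most 10 in all, crops included, and the job is handed in when it is done.

Besides the shell and the picture viewer there is one more tool, called after ">>>" by a JSON object that holds its "api" and its "payload", one argument or row to a line. carry_out: Moves the arm, as the interface text tells. Its arguments: {"type":"object","properties":{"steps":{"type":"array","items":{"type":"array","items":{"type":"number"}}},"squeeze":{"type":"number"}},"required":["steps"]}

```bash
mkdir -p pics; ls; cat > h.py <<'E'
import numpy as np, cv2
from bench import env
from scipy.spatial.transform import Rotation as R
def T(s):
    q=s['tcp_rot']; M=np.eye(4); M[:3,:3]=R.from_quat([q[1],q[2],q[3],q[0]]).as_matrix(); M[:3,3]=s['tool_pos']; return M
def snap(n):
    s=env.state(); c=env.snapshot(n)
    c['W']=np.array(c['world_from_camera']) if 'world_from_camera' in c else T(s)@np.array(c['mount'])
    return c
def ray(c,uv):
    d=np.array([(uv[0]-c['cx'])/c['fx'],-(uv[1]-c['cy'])/c['fy'],-1]); d=c['W'][:3,:3]@d
    return c['W'][:3,3],d/np.linalg.norm(d)
def atz(c,uv,z):
    o,d=ray(c,uv); return o+d*(z-o[2])/d[2]
def proj(c,p):
    q=np.linalg.inv(c['W'])@np.append(p,1); return np.array([c['cx']+c['fx']*q[0]/-q[2], c['cy']-c['fy']*q[1]/-q[2]])
def tri(rs):
    A=0;b=0
    for o,d in rs:
        P=np.eye(3)-np.outer(d,d); A=A+P; b=b+P@o
    return np.linalg.solve(A,b)
def save(c,f): cv2.imwrite('pics/'+f,c['frame'][:,:,::-1])
E
python3 - <<'E'
from h import *
s=env.state(); print(s['tool_pos'],s['tcp_rot'],s['grip_width'],s['force']); print(T(s)[:3,:3].round(3))
Z={'slim_setter':.042,'setter_grip':.076,'setter_tip':.02,'dome_setter':.042,'drive_punch':.042,'setter_stand':0,'eyelet_box':0,'divider':.031,'shutter_eye':.039,'eyelet_jar':0,'snips':0,'hole_punch':0,'eyelet_press':0}
for n in ['scene','top','wrist']:
    c=snap(n); save(c,n+'0.png'); print(n,c['fx'],c['cx'],c['cy'],[k for k in c if k not in('frame','W')], c['W'][:3,3])
    for k,z in Z.items():
        for r in env.landmark_of(n,k)[:2]:
            if r['score']>.2: print(' ',k,np.round(r['uv']),round(r['score'],2),atz(c,r['uv'],z).round(3))
E
```

```text
pics
[ 0.21094774 -0.61411192  0.20457853] [-9.19491287e-04  9.86351321e-01  1.64651766e-01 -1.51246751e-04] 0.09405163827127691 [-0.74687319 -0.84056186  0.47152384]
[[ 0.946  0.325 -0.001]
 [ 0.325 -0.946  0.002]
 [ 0.    -0.002 -1.   ]]
scene 522.5928056400049 309.76468518658777 224.7466834599932 ['fx', 'fy', 'cx', 'cy', 'world_from_camera'] [-0.17973645 -0.41309696  0.7033715 ]
  slim_setter [322. 273.] 0.7 [ 0.485 -0.009  0.042]
  setter_grip [321. 264.] 0.52 [ 0.472 -0.013  0.076]
  setter_tip [324. 284.] 0.54 [ 0.482 -0.016  0.02 ]
  dome_setter [292. 273.] 0.8 [0.453 0.041 0.042]
  dome_setter [190. 274.] 0.22 [0.344 0.205 0.042]
  drive_punch [272. 262.] 0.69 [0.459 0.092 0.042]
  drive_punch [323. 259.] 0.66 [0.523 0.012 0.042]
  setter_stand [295. 284.] 0.66 [0.469 0.045 0.   ]
  eyelet_box [451. 306.] 0.71 [ 0.577 -0.243  0.   ]
  divider [450. 298.] 0.86 [ 0.563 -0.241  0.031]
  shutter_eye [446. 312.] 0.75 [ 0.516 -0.251  0.039]
  eyelet_jar [413. 252.] 0.92 [ 0.693 -0.113  0.   ]
  snips [321. 335.] 0.81 [ 0.38  -0.072  0.   ]
  hole_punch [189. 275.] 0.59 [0.374 0.246
[... 302 characters left out ...]
0.02 ]
  setter_tip [331. 291.] 0.37 [0.456 0.04  0.02 ]
  dome_setter [333. 290.] 0.61 [0.456 0.037 0.042]
  drive_punch [311. 292.] 0.54 [0.446 0.091 0.042]
  setter_stand [330. 289.] 0.86 [0.463 0.043 0.   ]
  eyelet_box [249. 316.] 0.61 [0.375 0.243 0.   ]
  eyelet_box [440. 260.] 0.58 [ 0.566 -0.236  0.   ]
  divider [447. 254.] 0.94 [ 0.578 -0.245  0.031]
  shutter_eye [452. 280.] 0.67 [ 0.51  -0.259  0.039]
  eyelet_jar [399. 206.] 0.58 [ 0.703 -0.12   0.   ]
  snips [374. 325.] 0.82 [ 0.382 -0.076  0.   ]
  hole_punch [248. 314.] 0.6 [0.381 0.246 0.   ]
wrist 412.6226655970339 319.0180716044527 224.25849630972888 ['fx', 'fy', 'cx', 'cy', 'mount'] [ 0.28855218 -0.58788364  0.38378781]
```

View pics/scene0.png

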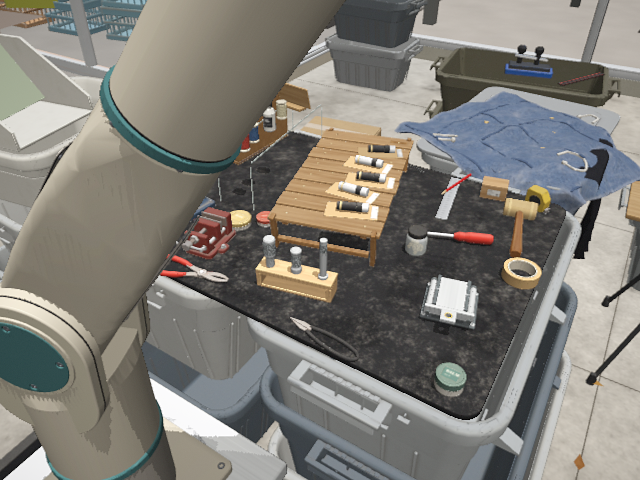

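View pics/top0.png

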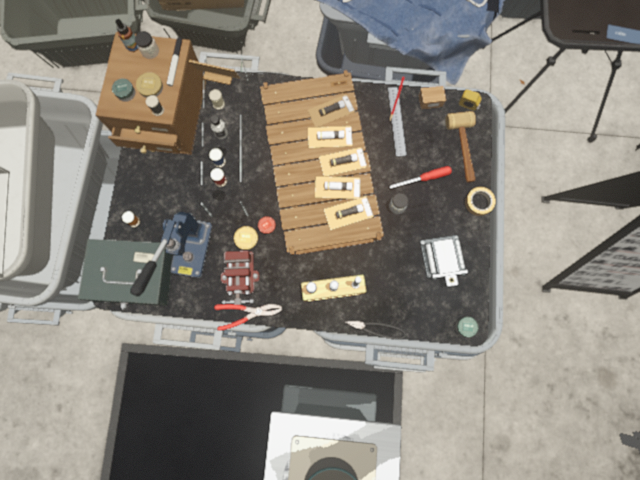

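The setter is the right-hand tool in the stand (scene ≈323,258). The other two are at ≈296,258 and 270,250. The box is at ≈450,300, with its tongue towards the robot (top ≈452,281). I'm moving to hover over the setter.

>>> {"api": "carry_out", "payload": {
  "steps": [
    [70, 30, -32, -6, -6],
    [70, 60, -64, -12, -12],
    [70, 90, -97, -18, -18],
    [70, 120, -129, -24, -24],
    [70, 149, -161, -30, -28]
  ],
  "squeeze": 50
}}

```text
t: 2.6
tool_pos: [0.3004, -0.4124, 0.2359]
tcp_rot: [0.0, 0.916, 0.4, 0.0]
force: [0.6, -0.3, 0.1]
grip_width: 0.0659
grip_force: 0.0
```

>>> {"api": "carry_out", "payload": {
  "steps": [
    [70, 41, -14, 0, -6],
    [70, 83, -29, 0, -12],
    [70, 124, -43, 0, -18],
    [70, 166, -58, 0, -24],
    [70, 207, -72, 0, -28]
  ]
}}

```text
t: 3.1
tool_pos: [0.389, -0.2121, 0.2359]
tcp_rot: [0.0, 0.793, 0.61, 0.0]
force: [0.4, -0.3, -0.5]
grip_width: 0.0657
grip_force: 0.0
```

>>> {"api": "carry_out", "payload": {
  "steps": [
    [70, 43, 7, 0, -6],
    [70, 86, 14, 0, -12],
    [70, 130, 20, 0, -18],
    [70, 173, 27, 0, -24],
    [70, 216, 34, 0, -28]
  ]
}}

```text
t: 3.6
tool_pos: [0.478, -0.0123, 0.2358]
tcp_rot: [0.0, 0.622, 0.783, 0.0]
force: [0.9, -0.6, 1.1]
grip_width: 0.0657
grip_force: 0.0
```

```bash
python3 - <<'E'
from h import *
s=env.state(); print(s['tool_pos'],T(s)[:3,:2].round(3).tolist(),s['grip_width'],s['t'],s['joint_vel'].round(2) if hasattr(s['joint_vel'],'round') else '')
Z={'slim_setter':.042,'setter_grip':.076,'dome_setter':.042,'drive_punch':.042,'setter_stand':0,'shutter_eye':.039,'divider':.031}
c=snap('wrist'); save(c,'w1.png'); print(np.array(c['mount']).round(3))
for k,z in Z.items():
    for r in env.landmark_of('wrist',k)[:2]:
        if r['score']>.2: print(' ',k,np.round(r['uv']),round(r['score'],2),atz(c,r['uv'],z).round(4))
E
```

```text
[ 0.4780011  -0.01234718  0.23582245] [[-0.227, 0.974], [0.974, 0.227], [-0.0, 0.001]] 0.06569444668960749 3.6 [-0.75  0.26 -0.22 -0.38  0.21  0.18 -0.35]
[[ 0.     0.959  0.284  0.083]
 [ 1.    -0.001  0.001 -0.001]
 [ 0.001  0.284 -0.959 -0.178]
 [ 0.     0.     0.     1.   ]]
  slim_setter [320. 200.] 0.64 [ 0.4789 -0.016   0.042 ]
  setter_grip [317. 211.] 0.96 [ 0.4764 -0.0182  0.076 ]
  setter_grip [493. 319.] 0.75 [ 0.6566 -0.081   0.076 ]
  dome_setter [316. 142.] 0.75 [0.4636 0.0343 0.042 ]
  drive_punch [314.  76.] 0.58 [0.449 0.088 0.042]
  setter_stand [318. 139.] 0.7 [0.4649 0.034  0.    ]
```

View pics/w1.png

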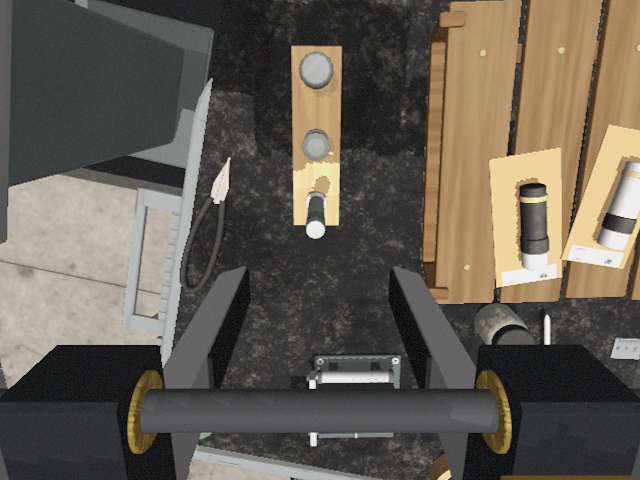

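The wrist view shows the setter's top at ≈(316,230) and its collar at ≈(316,203), in line with the stand, which is already parallel to the tool. One check now that the arm is still.

```bash
python3 - <<'E'
from h import *
env.snapshot('wrist'); env.snapshot('wrist')
c=snap('wrist'); M=T(env.state()); print(M[:3,3],M[:3,:2].tolist())
g=cv2.cvtColor(c['frame'],cv2.COLOR_RGB2GRAY)
save(c,'w2.png')
ci=cv2.HoughCircles(cv2.GaussianBlur(g[190:260,280:350],(3,3),0),cv2.HOUGH_GRADIENT,1,20,param1=100,param2=12,minRadius=6,maxRadius=14)
print(None if ci is None else ci+[280,190,0])
if ci is not None:
  for x in ci[0]: print(atz(c,x[:2]+[280,190],.132))
for k,z in {'slim_setter':.042,'setter_grip':.076}.items():
    for r in env.landmark_of('wrist',k)[:1]: p=atz(c,r['uv'],z);print(k,r['uv'],p,np.linalg.inv(M)@np.append(p,1))
E
```

```text
[ 0.47714026 -0.01494281  0.23554939] [[-0.22218579725022966, 0.9750043441691457], [0.975004270576591, 0.2221857729166075], [-0.0003792857630796371, -0.00010566335434756353]]
[[[317.5        225.5          9.60000038]
  [317.5        201.5          8.19999981]]]
[ 0.47548151 -0.01715821  0.132     ]
[ 4.71599352e-01 -3.61955301e-05  1.32000000e-01]
slim_setter [494.1, 315.0] [ 0.67476931 -0.09561213  0.042     ] [-0.1224899   0.17478606  0.19357739  1.        ]
setter_grip [317.2, 207.5] [ 0.47518546 -0.01817207  0.076     ] [-0.00265371 -0.00260657  0.15955068  1.        ]
```

>>> {"api": "carry_out", "payload": {
  "steps": [
    [70, -2, -2, 45, 0],
    [70, -2, -2, 90, 0],
    [70, -2, -2, 130, 0],
    [70, -2, -2, 160, 0],
    [70, -2, -2, 178, 0]
  ]
}}

```text
t: 4.75
tool_pos: [0.4746, -0.0166, 0.0553]
tcp_rot: [-0.001, 0.623, 0.782, -0.001]
force: [0.8, 0.2, 0.2]
grip_width: 0.066
grip_force: 0.0
```

>>> {"api": "carry_out", "payload": {
  "steps": [
    [70, 0, 0, 0, 0],
    [0, 0, 0, 0, 0],
    [0, 0, 0, 0, 0],
    [0, 0, 0, 0, 0],
    [0, 0, 0, 0, 0]
  ]
}}

```text
t: 5.25
tool_pos: [0.4766, -0.0164, 0.0584]
tcp_rot: [0.001, 0.623, 0.782, 0.001]
force: [-0.7, 0.1, 0.7]
grip_width: 0.0376
grip_force: 0.0
```

>>> {"api": "carry_out", "payload": {
  "steps": [
    [0, 0, 0, 0, 0],
    [0, 0, 0, 0, 0],
    [0, 0, 0, 0, 0],
    [0, 0, 0, 0, 0]
  ]
}}

```text
t: 5.65
tool_pos: [0.476, -0.0163, 0.0576]
tcp_rot: [0.0, 0.623, 0.782, 0.0]
force: [0.5, -0.1, 2.0]
grip_width: 0.0136
grip_force: 50.0
```

>>> {"api": "carry_out", "payload": {
  "steps": [
    [0, 0, 0, -10, 0],
    [0, 0, 0, -30, 0],
    [0, 0, 0, -60, 0],
    [0, 0, 0, -90, 0],
    [0, 0, 0, -110, 0]
  ]
}}

```text
t: 6.15
tool_pos: [0.4762, -0.0161, 0.1698]
tcp_rot: [0.001, 0.623, 0.782, 0.001]
force: [-0.3, 0.0, -1.4]
grip_width: 0.0135
grip_force: 50.0
```

>>> {"api": "carry_out", "payload": {
  "steps": [
    [0, -30, 0, 0, 0],
    [0, -70, 0, 0, 0],
    [0, -110, 0, 0, 0],
    [0, -140, 0, 0, 0],
    [0, -155, 0, 0, 0]
  ]
}}

```text
t: 6.65
tool_pos: [0.5104, -0.1706, 0.1677]
tcp_rot: [0.0, 0.624, 0.781, -0.0]
force: [0.5, -0.4, -0.7]
grip_width: 0.0133
grip_force: 50.0
```

>>> {"api": "carry_out", "payload": {
  "steps": [
    [0, 0, 0, 0, 0],
    [0, 0, 0, 0, 0],
    [0, 0, 0, 0, 0]
  ]
}}

```text
t: 6.95
tool_pos: [0.5104, -0.165, 0.1676]
tcp_rot: [-0.0, 0.622, 0.783, 0.0]
force: [0.8, -0.1, -1.3]
grip_width: 0.0131
grip_force: 50.0
```

```bash
python3 - <<'E'
from h import *
s=env.state(); M=T(s); print(M[:3,3],M[:3,:2].tolist(),s['grip_width'],s['grip_force'],s['t'])
for n in ('wrist','top','scene'):
  c=snap(n); save(c,n+'3.png')
  for k,z in {'shutter_eye':.039,'divider':.031,'eyelet_box':0,'setter_tip':M[2,3]-.037,'setter_grip':M[2,3]+.019}.items():
    for r in env.landmark_of(n,k)[:2]:
        if r['score']>.2: print(n,k,np.round(r['uv']),round(r['score'],2),atz(c,r['uv'],z).round(4))
E
```

```text
[ 0.51039977 -0.16495181  0.1676409 ] [[-0.22714812764783793, 0.9738601605612469], [0.973859475830918, 0.22714837214442224], [0.0012039270787854738, -6.85839738688947e-05]] 0.013084891088607963 49.99993979930878 6.95
wrist divider [372. 315.] 0.83 [ 0.5735 -0.2429  0.031 ]
wrist eyelet_box [367. 298.] 0.63 [ 0.5732 -0.2426  0.    ]
wrist setter_tip [320. 257.] 0.62 [ 0.5101 -0.1648  0.1306]
wrist setter_grip [320. 304.] 0.79 [ 0.5101 -0.1649  0.1866]
top setter_tip [330. 289.] 0.51 [0.4469 0.0442 0.1306]
scene shutter_eye [447. 314.] 0.63 [ 0.5122 -0.2532  0.039 ]
scene divider [452. 294.] 0.79 [ 0.5747 -0.2394  0.031 ]
scene eyelet_box [452. 307.] 0.71 [ 0.5767 -0.2444  0.    ]
scene setter_tip [410. 257.] 0.49 [ 0.5156 -0.1703  0.1306]
scene setter_grip [272. 264.] 0.67 [ 0.317  -0.02    0.1866]
scene setter_grip [408. 229.] 0.4 [ 0.5173 -0.1597  0.1866]
```

View pics/wrist3.png

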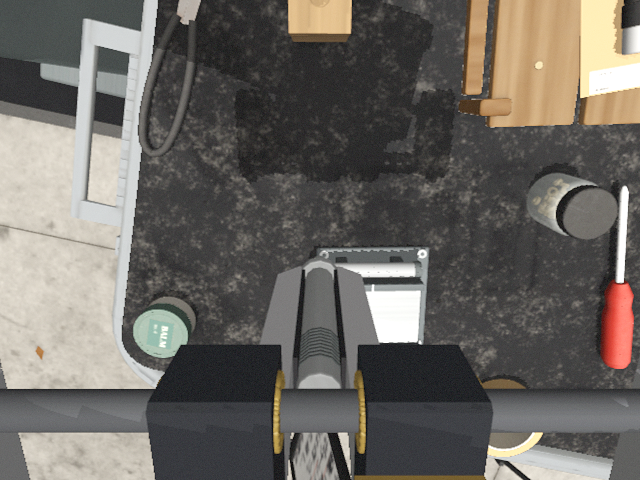

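The setter sits upright on the TCP axis (tip ≈320,257), but the fingers hide the tongue. I'm shifting sideways to see the eye.

>>> {"api": "carry_out", "payload": {
  "steps": [
    [0, 8, 15, 0, 0],
    [0, 16, 35, 0, 0],
    [0, 20, 50, 0, 0],
    [0, 20, 50, 0, 0],
    [0, 20, 50, 0, 0]
  ]
}}

```text
t: 8.35
tool_pos: [0.5549, -0.136, 0.1672]
tcp_rot: [-0.0, 0.622, 0.783, -0.0]
force: [0.1, -1.0, -1.2]
grip_width: 0.0134
grip_force: 50.0
```

```bash
python3 - <<'E'
from h import *
env.snapshot('scene')
s=env.state(); M=T(s); print(M[:3,3],M[:3,:2].tolist(),s['grip_width'],s['t'])
for n in ('wrist','top'):
  c=snap(n); save(c,n+'4.png')
  for k,z in {'shutter_eye':.039,'divider':.031,'setter_tip':M[2,3]-.037}.items():
    for r in env.landmark_of(n,k)[:2]:
        if r['score']>.2: print(n,k,np.round(r['uv']),round(r['score'],2),atz(c,r['uv'],z).round(4))
  if n=='wrist':
    u=proj(c,[.511,-.255,.039]).astype(int); print(u)
    a=u-[100,75]; a=np.clip(a,0,[440,330]); print(a); cv2.imwrite('pics/crop4.png',cv2.resize(c['frame'][a[1]:a[1]+150,a[0]:a[0]+200,::-1],None,fx=4,fy=4,interpolation=2))
E
```

```text
[ 0.55433721 -0.1366993   0.16723499] [[-0.22428124285230622, 0.9745239103642971], [0.9745244604665186, 0.22428110799933232], [-7.554216767572753e-06, -0.0010642945418302533]] 0.013514631277600006 8.4
wrist shutter_eye [239. 339.] 0.8 [ 0.5122 -0.2584  0.039 ]
wrist setter_tip [318. 261.] 0.74 [ 0.5537 -0.1393  0.1302]
[238 335]
[138 260]
top shutter_eye [450. 281.] 0.68 [ 0.5073 -0.2544  0.039 ]
top divider [445. 254.] 0.56 [ 0.5763 -0.2405  0.031 ]
top setter_tip [447. 252.] 0.41 [ 0.5602 -0.221   0.1302]
top setter_tip [311. 290.] 0.28 [0.4419 0.0895 0.1302]
```

View pics/crop4.png

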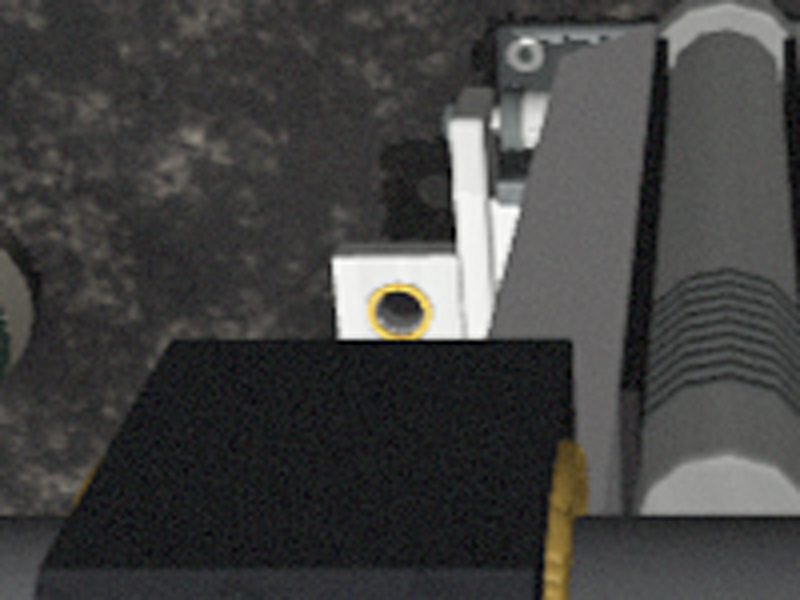

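The eye is at crop (400,311), i.e. pixel (238,337.7). The box's axes line up with the tool's. Next I'm going over the eye and stopping a little above it.

>>> {"api": "carry_out", "payload": {
  "steps": [
    [0, -25, -16, 0, 0],
    [0, -55, -35, 0, 0],
    [0, -85, -54, 15, 0],
    [0, -102, -65, 40, 0],
    [0, -108, -69, 65, 0]
  ]
}}

```text
t: 9.3
tool_pos: [0.5105, -0.2613, 0.102]
tcp_rot: [0.001, 0.625, 0.781, -0.001]
force: [-0.3, 0.4, -1.2]
grip_width: 0.0135
grip_force: 50.0
```

>>> {"api": "carry_out", "payload": {
  "steps": [
    [0, 0, 0, 10, 0],
    [0, 0, 0, 11, 0],
    [0, 0, 0, 11, 0],
    [0, 0, 0, 11, 0]
  ]
}}

```text
t: 9.7
tool_pos: [0.5133, -0.2566, 0.0927]
tcp_rot: [0.001, 0.622, 0.783, 0.001]
force: [0.1, 0.3, -0.7]
grip_width: 0.0134
grip_force: 50.0
```

```bash
python3 - <<'E'
from h import *
env.snapshot('scene')
s=env.state(); M=T(s); print(M[:3,3],M[:3,:2].tolist(),s['grip_width'],s['t'])
n='wrist'
c=snap(n); save(c,n+'5.png')
for k,z in {'shutter_eye':.039,'divider':.031,'setter_tip':M[2,3]-.0376}.items():
    for r in env.landmark_of(n,k)[:2]:
        if r['score']>.2: print(n,k,np.round(r['uv'],1),round(r['score'],2),atz(c,r['uv'],z).round(4))
tip=M[:3,3]+[0,0,-.0376]; print('tip proj',proj(c,tip),'eye under',proj(c,[*M[:2,3],.039]))
a=[220,170]; cv2.imwrite('pics/crop5.png',cv2.resize(c['frame'][170:320,220:420,::-1],None,fx=4,fy=4,interpolation=2))
E
```

```text
[ 0.51312094 -0.25683554  0.09272276] [[-0.2254784618724601, 0.9742456102809588], [0.9742474868890331, 0.2254803904781825], [-0.001139088246404532, 0.0020209794874192725]] 0.013690517683488387 9.75
wrist shutter_eye [315.2 248.6] 0.86 [ 0.5104 -0.2585  0.039 ]
wrist divider [420.5 239.4] 0.66 [ 0.5726 -0.241   0.031 ]
wrist setter_tip [320.6 258.8] 0.89 [ 0.5135 -0.258   0.0551]
tip proj [320.38140321 256.70820304] eye under [320.26637463 246.97017773]
```

View pics/crop5.png

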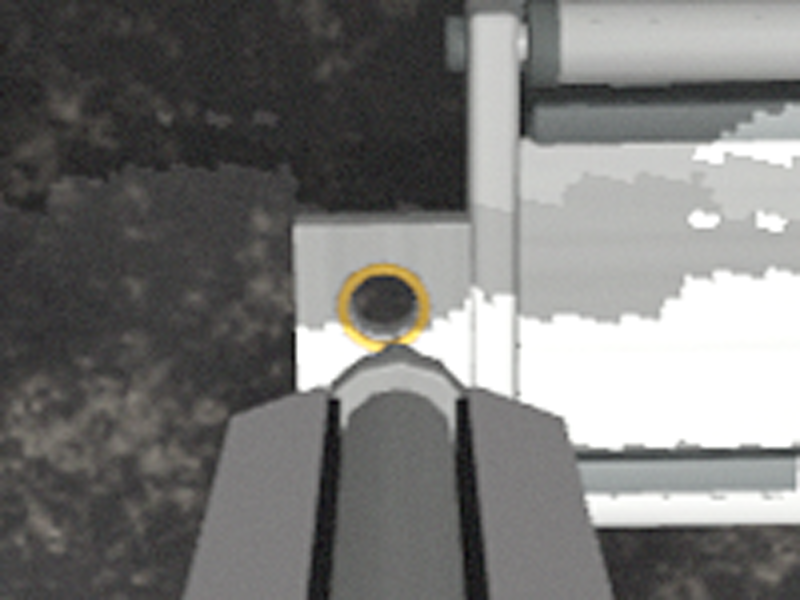

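The eye centre is at crop (384,307), i.e. pixel (316,246.8), and the tip is at ≈(319.5,258). The tool needs about −2.3 mm in its y. I'll correct, go lower and look again.

>>> {"api": "carry_out", "payload": {
  "steps": [
    [0, 0.3, -1.2, 3, 0],
    [0, 0.6, -2.3, 8, 0],
    [0, 0.6, -2.3, 11, 0],
    [0, 0.6, -2.3, 11, 0],
    [0, 0.6, -2.3, 11, 0]
  ]
}}

```text
t: 10.45
tool_pos: [0.5094, -0.2573, 0.0803]
tcp_rot: [-0.0, 0.623, 0.782, 0.0]
force: [-0.3, -0.4, -2.3]
grip_width: 0.0135
grip_force: 50.0
```

```bash
python3 - <<'E'
from h import *
env.snapshot('scene'); env.snapshot('scene')
s=env.state(); M=T(s); print(M[:3,3],s['grip_width'],s['t'],s['force'])
n='wrist'
c=snap(n)
for k,z in {'shutter_eye':.039,'setter_tip':M[2,3]-.0376}.items():
    for r in env.landmark_of(n,k)[:2]:
        if r['score']>.2: print(n,k,np.round(r['uv'],1),round(r['score'],2),atz(c,r['uv'],z).round(4))
tip=M[:3,3]+[0,0,-.0376]; print('tip proj',proj(c,tip),'eye under',proj(c,[*M[:2,3],.039]))
cv2.imwrite('pics/crop6.png',cv2.resize(c['frame'][210:285,270:370,::-1],None,fx=8,fy=8,interpolation=2))
E
```

```text
[ 0.50958147 -0.2573168   0.08051165] 0.013265570418428579 10.55 [ 0.51141754  0.34709675 -0.89794785]
wrist shutter_eye [325.2 252.8] 0.73 [ 0.512  -0.2558  0.039 ]
wrist setter_tip [321.2 261. ] 0.6 [ 0.5105 -0.2597  0.0429]
tip proj [320.50080478 256.7747912 ] eye under [320.4820593  254.30028561]
```

View pics/crop6.png

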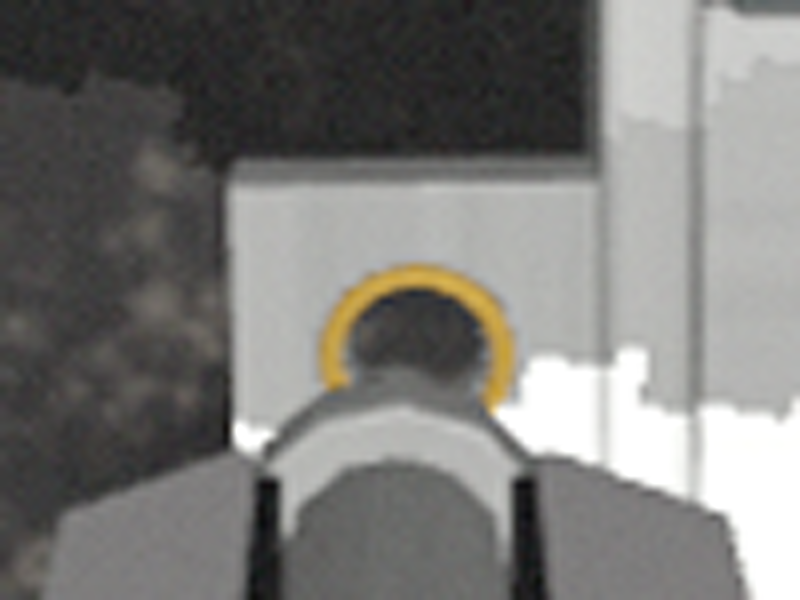

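```bash
python3 - <<'E'
from h import *
env.snapshot('scene')
s=env.state(); M=T(s); c=snap('wrist')
for nm,x,z in [('collar top far',10,-9.6),('collar under far',10,-15.6),('tip far r2',2,-37.6),('tip far r3.5',3.5,-34),('stem far at collar top',7,-9.6),('stem top far',7,74),('stem top near',-7,74)]:
    for y in (0,): print(nm,proj(c,(M@[x*1e-3,y,-z*1e-3,1])[:3]).round(1))
print(M[:3,3], proj(c,[*M[:2,3],.039]))
g=c['frame']; print(g[250:275,319].mean(1).round())
cv2.imwrite('pics/c7.png',g[:,:,::-1])
E
```

```text
collar top far [320.7 258.2]
collar under far [320.7 253.8]
tip far r2 [320.5 253.4]
tip far r3.5 [320.5 253.2]
stem far at collar top [320.7 263.9]
stem top far [321.5 370.6]
stem top near [321.4 410.1]
[ 0.5095373  -0.25736937  0.08060135] [320.4809706  254.23707457]
[ 64.  61.  58.  61.  63.  79. 110. 113. 110. 115. 143. 186. 187. 182.
 180. 181. 175. 141. 101. 105. 108. 108. 105. 104. 109.]
```

>>> {"api": "carry_out", "payload": {
  "steps": [
    [0, 0.9, 1.5, 0, 0],
    [0, 0.9, 1.5, 0, 0],
    [0, 0.9, 1.5, 3, 0],
    [0, 0.9, 1.5, 6, 0],
    [0, 0.9, 1.5, 8, 0]
  ]
}}

```text
t: 11.3
tool_pos: [0.5105, -0.2561, 0.072]
tcp_rot: [-0.0, 0.623, 0.782, -0.0]
force: [0.9, -0.1, -0.6]
grip_width: 0.0135
grip_force: 50.0
```

>>> {"api": "carry_out", "payload": {
  "steps": [
    [0, 0, 0, 0, 0],
    [0, 0, 0, 0, 0]
  ]
}}

```text
t: 11.5
tool_pos: [0.5106, -0.2561, 0.0724]
tcp_rot: [-0.0, 0.623, 0.782, -0.0]
force: [0.2, -1.3, -1.8]
grip_width: 0.0135
grip_force: 50.0
```

>>> {"api": "carry_out", "payload": {
  "steps": [
    [0, 0, 0, 3, 0],
    [0, 0, 0, 6, 0],
    [0, 0, 0, 9, 0],
    [0, 0, 0, 12, 0],
    [0, 0, 0, 12, 0]
  ]
}}

```text
t: 12.0
tool_pos: [0.5104, -0.256, 0.06]
tcp_rot: [-0.0, 0.623, 0.782, -0.0]
force: [-0.7, 0.5, -1.2]
grip_width: 0.0134
grip_force: 50.0
```

>>> {"api": "carry_out", "payload": {
  "steps": [
    [0, 0, 0, 0, 0],
    [0, 0, 0, 0, 0]
  ]
}}

```text
t: 12.2
tool_pos: [0.5108, -0.2561, 0.0606]
tcp_rot: [0.0, 0.623, 0.782, 0.0]
force: [0.6, -0.2, -0.8]
grip_width: 0.0133
grip_force: 50.0
```

```bash
python3 - <<'E'
from h import *
s=env.state(); print(s['tool_pos'],s['force'],s['torque'],s['t'])
c=snap('wrist')
print(env.landmark_of('wrist','setter_tip')[:1],env.landmark_of('wrist','shutter_eye')[:1])
cv2.imwrite('pics/crop8.png',cv2.resize(c['frame'][190:310,240:440,::-1],None,fx=4,fy=4,interpolation=2))
E
```

```text
[ 0.51084734 -0.25610275  0.06057308] [ 0.58186151 -0.2122301  -0.76724568] [ 0.0064899  -0.10124501 -0.0105449 ] 12.2
[{'uv': [317.8, 260.8], 'score': 0.85}] []
```

View pics/crop8.png

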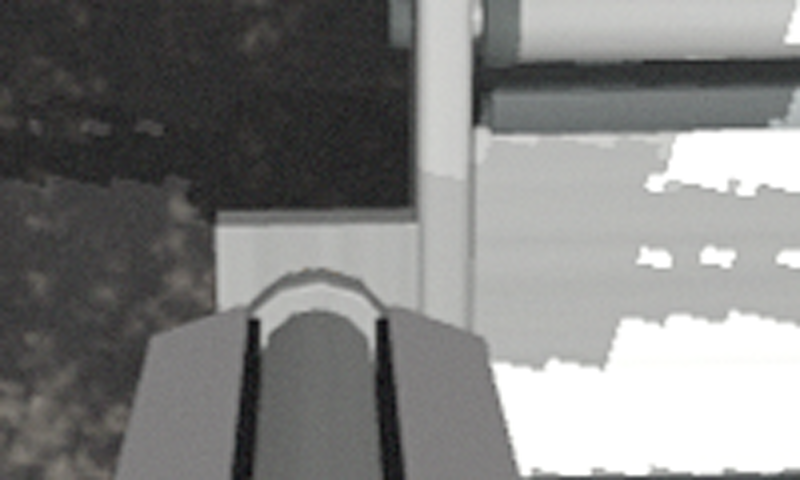

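The collar is centred over the tongue (crop 317 against tongue centre 316) and the nose is in. Now drawing the shutter.

>>> {"api": "carry_out", "payload": {
  "steps": [
    [0, 0, -3, 0, 0],
    [0, 0, -7, 0, 0],
    [0, 0, -11, 0, 0],
    [0, 0, -15, 0, 0],
    [0, 0, -19, 0, 0]
  ]
}}

```text
t: 12.85
tool_pos: [0.4927, -0.2605, 0.0607]
tcp_rot: [0.001, 0.623, 0.782, 0.001]
force: [3.0, 0.4, -1.3]
grip_width: 0.0134
grip_force: 50.0
```

>>> {"api": "carry_out", "payload": {
  "steps": [
    [0, 0, -4, 0, 0],
    [0, 0, -8, 0, 0],
    [0, 0, -12, 0, 0],
    [0, 0, -16, 0, 0],
    [0, 0, -19, 0, 0]
  ]
}}

```text
t: 13.35
tool_pos: [0.4741, -0.265, 0.0607]
tcp_rot: [0.001, 0.623, 0.782, 0.0]
force: [5.2, 0.1, -1.3]
grip_width: 0.0137
grip_force: 50.0
```

>>> {"api": "carry_out", "payload": {
  "steps": [
    [0, 0, 0, 0, 0],
    [0, 0, 0, 0, 0],
    [0, 0, 0, 0, 0]
  ]
}}

```text
t: 13.65
tool_pos: [0.474, -0.2649, 0.0607]
tcp_rot: [0.0, 0.623, 0.782, 0.0]
force: [5.2, -0.9, -1.3]
grip_width: 0.0133
grip_force: 50.0
```

```bash
python3 - <<'E'
from h import *
s=env.state(); M=T(s); print(s['tool_pos'],s['force'],s['torque'],s['t'],s['grip_width'],s['grip_force'],M[:3,2])
c=snap('wrist')
for k,z in (('setter_tip',.023),('divider',.031)):
  for r in env.landmark_of('wrist',k)[:1]: print(k,r, atz(c,r['uv'],z))
b=np.array([.5741,-.2428]); ax=np.array([.974,.226])
print('divider px',proj(c,[*b,.031]))
cv2.imwrite('pics/crop9.png',cv2.resize(c['frame'][170:370,240:506,::-1],None,fx=3,fy=3,interpolation=2))
E
```

```text
[ 0.47404378 -0.26492266  0.06065706] [ 5.22378831 -0.9268012  -1.28341297] [-0.21435439 -1.36489093  0.02000585] 13.65 0.013342347627961387 50.00053882598877 [ 6.81785264e-04 -4.76047574e-04 -9.99999654e-01]
setter_tip {'uv': [317.9, 263.4], 'score': 0.68} [ 0.47353893 -0.26916057  0.023     ]
divider {'uv': [507.1, 261.8], 'score': 0.86} [ 0.57218578 -0.24216399  0.031     ]
divider px [510.03504358 263.61129299]
```

View pics/crop9.png

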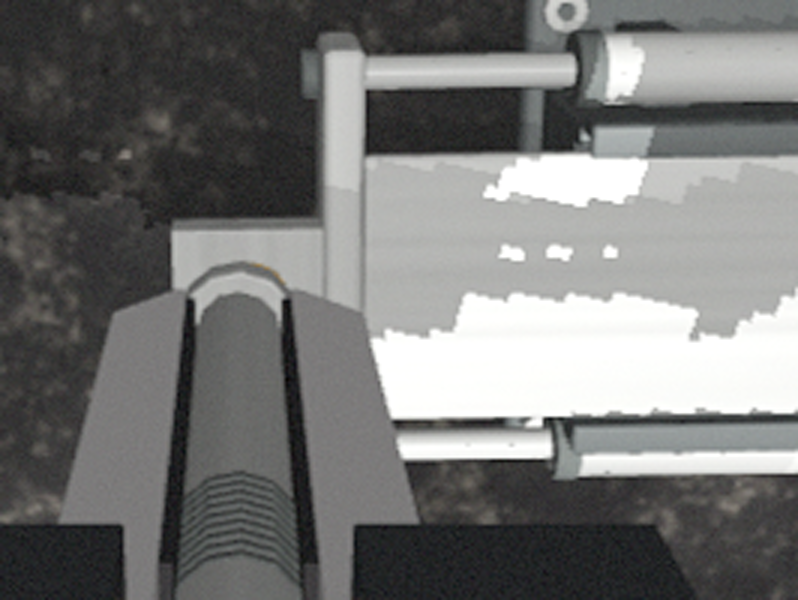

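The shutter is drawn about 36 mm: the TCP moved 38 mm, less ≈2 mm of play. I'll draw 2 mm more and check its rear edge against the rail marks.

>>> {"api": "carry_out", "payload": {
  "steps": [
    [0, 0, -1, 0, 0],
    [0, 0, -2, 0, 0],
    [0, 0, -2, 0, 0],
    [0, 0, -2, 0, 0]
  ]
}}

```text
t: 14.2
tool_pos: [0.4723, -0.2653, 0.0606]
tcp_rot: [0.001, 0.623, 0.782, 0.0]
force: [6.1, -0.8, -0.7]
grip_width: 0.0136
grip_force: 50.0
```

```bash
python3 - <<'E'
from h import *
s=env.state(); M=T(s); print(s['tool_pos'],s['force'],s['t'],s['grip_force'])
c=snap('wrist'); f=c['frame']
print('divider px',proj(c,[.5741,-.2428,.031]))
cv2.imwrite('pics/crop10.png',cv2.resize(f[170:370,374:640,::-1],None,fx=3,fy=3,interpolation=2))
E
```

```text
[ 0.47228532 -0.26532052  0.06064878] [ 6.12847151 -0.82404031 -0.6831637 ] 14.2 50.000579953193665
divider px [513.32247366 263.61621991]
```

View pics/crop10.png

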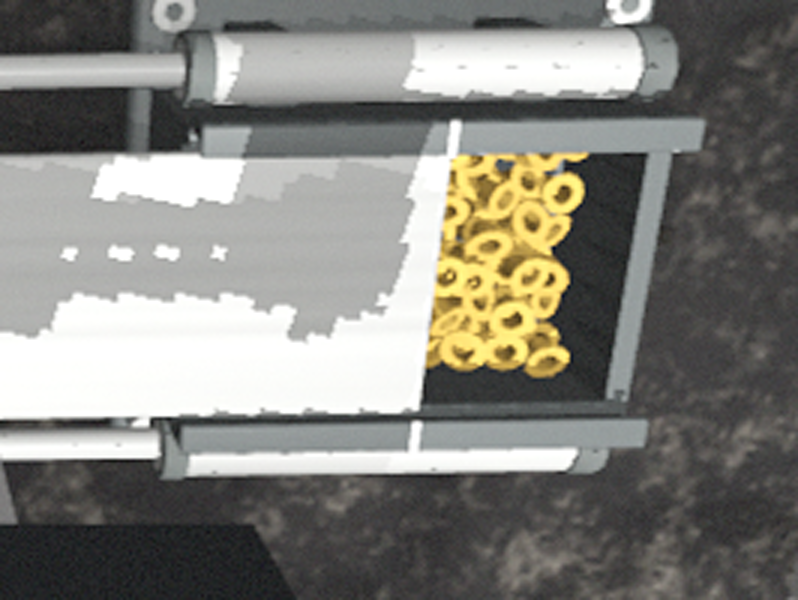

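The rear edge stands at the rail marks (crop ≈452,155 and 418,410), the rear cell is open and the front cell is covered. Handing in.

```bash
python3 -c "
from bench import env
print(env.hand_in())"
```

```text
the job is handed in; nothing more can be done
None
```

The job is handed in with the shutter held about half open: its rear edge is at the rail marks, the rear cell is uncovered and the front cell covered. The setter is still gripped with its nose through the eyelet. `env.hand_in()` returned no verdict.

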